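# Unlock and tilt out the reject bin

### The job

Take the red-handled key from the key block, lower it into the lock on the reject station and turn it gently back and forth until it drops home, then turn it anticlockwise until its handle lies front to back, in line with the green mark, and leave it in the lock. Then pull the red bin by its handle and tilt it all the way forward to its stop, disturbing nothing else.

Things in the scene. Friction and masses are not known exactly. Their poses are not given: they have to be found in the camera images.
- key: Red-handled steel key, 88 mm tall, 80 g, upright in a slot of the key block. Origin at the centre of its bottom end, z up the shank. From the bottom: flat blade 18 mm (x) by 5 mm (y), 26 mm tall; round shank 9 mm thick up to 60 mm; handle plate 44 mm long (x), 9 mm thick (y), from 60 to 88 mm. Half a turn about z makes no difference to the lock.
- key_grip (a point): Middle of the red key's handle plate, 74 mm above the key's origin, axes parallel to the key's: the place to grip, across the plate's 9 mm thickness (key y).
- spare_key: Another key of the same shape with a black handle, for another machine, in the other slot of the block; not wanted.
- key_block: Fixed aluminium block 160 mm (x) by 50 mm (y) by 35 mm high, origin under its centre, with two slots 26 mm deep at 40 mm either side of the centre along x, each 20 mm (x) by 7 mm (y). The keys stand in them, handles along the block's x; which key stands in which slot varies.
- station: Fixed reject station, 200 mm deep (x) by 270 mm wide (y), flat top at 187 mm, origin under its centre, front facing its -x. The red bin fills the front on the -y side; the lock stands on top on the +y side. Over the bin the top has an open drop slot with a rim 12 mm high.
- lock (a point): Centre of the lock's mouth, 207 mm above the table, axes parallel to the station's. The steel nose is a funnel 33 mm wide narrowing over 8 mm to a round bore 20 mm wide, closed to the eye by a black dust seal that the key passes through. On the top beside it: a red mark on its station -y side (locked), a green mark on its -x side (unlocked).
- lock_face (a point): Centre of the lock's rotor face, in the bore 20 mm below the mouth, out of sight. Its slot is 21 by 8.5 mm, 12 mm deep. The key's bottom rests on the face while the blade lies across the slot and drops 12 mm below it when home. The blade enters within some 9 degrees of the slot. A light touch does not turn the rotor; the homed key turns it (friction 0.15 N m) with 11 degrees of play either way.
- lock_axis (a point): Point on the lock's vertical axis, in the station's top. The hidden slot starts anywhere from crosswise (key x along station y) to 46 degrees anticlockwise from crosswise, seen from above. Front to back (key x along station x, in line with the green mark) is 90 degrees anticlockwise from crosswise; turned so far the bin is free; a stop comes some 5 degrees after.
- bin (a joint): Tilt of the red bin about its bottom front pivot, rad: 0 shut, grows as its top comes forward (station -x) and down, stop at 0.55. Locked, it has a slight play. Its weight draws it shut from a small tilt; near the stop it stays where it is left. Some 2 to 4 N at the handle move it.
- bin_handle (a point): Middle of the bin's handle: round aluminium bar 11 mm thick, 100 mm long along station y, 44 mm in front of the bin's front panel, which ends 8 mm below the bar's middle; 168 mm above the table when shut. Pinch it across x or hook it from above. It moves on an arc about bin_pivot.
- bin_pivot (a point): The bin's pivot axis (along station y), 12 mm above the table behind the foot of the bin's front panel; with the bin shut the handle's middle is 52 mm in front of it (station -x) and 156 mm above it.
- lens: Black lens barrel 33 mm wide, 34 mm tall, standing on the station's top, far right corner; bystander.
- vial: Small jar with a blue cap, 32 mm wide, 65 mm tall; bystander.
- driver: Yellow-handled screwdriver 160 mm long, lying on the table; bystander.
- gauge: Brass gauge weight 40 mm wide, 52 mm tall; bystander.
- square: Small steel try square, 90 by 76 mm, 12 mm thick, lying on the table; bystander.
- good0: Small aluminium part with a brass boss, 30 by 22 mm, 22 mm tall, lying in the fixed black tray on the left of the table; bystander.
- good1: Small aluminium part with a brass boss, 30 by 22 mm, 22 mm tall, lying in the fixed black tray on the left of the table; bystander.

How it is judged (in metres and radians):
On the way, in this order (a step that is already met when the one before it is completed fails the run):
1. the red-handled key has dropped home in the lock (z of key in the frame of lock below -0.027 m and horizontal distance between key and lock below 0.005 m), for 0.2 s.
2. the homed key has been turned until its handle lies front to back (angle between the x axis of key and the x axis of station, either way round below 0.25 rad and z of key in the frame of lock below -0.027 m), for 0.2 s.
3. the bin is tilted forward to its stop (value of joint bin above 0.48 rad), for 0.2 s.
At the end, for the whole second after the job is handed in: The bin stands tilted forward at its stop (joint above 0.48 of 0.55 rad) and still; the red-handled key is left at rest home in the lock (its bottom more than 27 mm below the mouth, within 5 mm of the lock's axis), its handle within 17 degrees of front to back (all of step 1 and value of joint bin above 0.48 rad and velocity of joint bin between -0.05 and 0.05 rad/s and angle between the x axis of key and the x axis of station, either way round below 0.3 rad and linear speed of key below 0.02 m/s); the robot touches nothing.
It fails at once if the key is forced while it is being felt home: over 40 N between key and station before it has dropped home (contact force between key and station above 40 N and z of key in the frame of lock above -0.027 m).
It fails at once if the black-handled key is disturbed (moved over 15 mm) (distance of spare_key from where it was at the start of the episode above 0.015 m).
It fails at once if a bystander is disturbed (moved over 20 mm) (distance of any of lens, vial, driver, gauge, square, good0, good1 from where it was at the start of the episode above 0.02 m).
It also fails if it takes over 61 s, if anything falls off the work surface, if the arm or the gripper's body presses on something with over 40 N, if the wrist force passes 120 N, or if a joint passes its speed limit or range.

### The arm

A 7-joint arm with a two-finger parallel gripper is mounted at the origin on the work surface. World frame = base frame: x ahead of the robot, y to its left, z up, the work surface at z = 0. Lengths are in m, angles in degrees, forces in N, time in s.
With the tool pointing down it reaches from about 0.4 to 0.85 m from the base axis. Payload 6.9 kg.
Tool frame: the origin (TCP) lies at the very end of the fingers, on their centre line; the grasp point (between the pads) lies 19 mm behind it; z points along the fingers, y is the line along which they close (so a half turn about z gives the same grasp; the last joint's range is limited). The gripper opens to 85 mm and grips with 20 to 120 N. Pads are 22 mm wide; open, the fingers measure 114 mm over their backs; the gripper's body (76 mm by 85 mm) begins 54 mm behind the grasp point. The pads swing forward as they close: fully open they stand 13 mm farther back than shut.
Start: joints at [71.419, 29.078, -13.613, 85.955, 7.202, 65.827, -8.869], TCP at [0.26, -0.568, 0.231] pointing down, gripper open.
Joint ranges: [-176.47, 176.47], [-13.61, 117.27], [-81.72, 77.17], [0.22, 143.17], [-87.28, 267.28], [10, 112.55], [-165.47, 165.47]. Speed limits (degrees/s): [136.94, 136.94, 180, 180, 180, 180, 180].

### API

Orientations are given as a 3x3 rotation matrix whose columns are the frame's x, y, z axes.
In Python, from cell import sense, snapshot, calibration, job_done, recognise, trace gives the robot as it stands.
- The arm moves only by the tool move_arm, never from a script. Its argument "series" is a list of rows, each an object with "translation": the shift along the world's x, y, z in m, a list of three; "dr": the turn, a rotation vector about the world's x, y, z in degrees, a list of three; "fingers": the closure, from 0 (fully open) to 1 (shut). In form: [{"translation": [dx, dy, dz], "dr": [rx, ry, rz], "fingers": fingers}, ...]. A call has 1 to 5 rows; each row is the pose to reach, as a shift and turn from the pose commanded when the call began; what a row does not reach only later rows make up. A row lasts 1/12 s, in which the tool goes at most 41.7 mm and 7.16 degrees, less where a joint would pass 70% of its speed; a pose out of reach is approached as far as the arm can. A call with a gripper value outside its range is refused whole. The fingers move at their own pace and stop on an object; the grip force is fixed at half the most. Time passes only in rows, so rows that repeat a pose let the fingers close. It gives the time, the measured TCP pose, the force, the opening and the grip force at its end, in the units of the state.
- sense(): the state, without advancing time (a new reading comes with each control period).
- snapshot(name): name is "side" or "top"; returns the picture (400x640x3 uint8, red, green, blue); there is no depth.
- calibration(name): a dict with "fx", "fy", "cx", "cy" (pixels), "distortion" ([k1, k2, p1, p2, k3] as OpenCV has them; the pictures are not rectified), "R" (3x3) and "t" (3): a world point X has camera coordinates R X + t. Camera axes: x right, y down, z forward; pixel columns grow to the right and rows downward; lengths in m; the calibration is good to about 2 mm. A picture is of the moment at which its call begins. calibration takes no time and is no camera call.
- job_done(): hands the job in; it is judged then, once.
Trained networks look in the newest picture that a camera, given by its name, has taken for a name from the list of things; names that differ only in an ending like _2 or _b are one class to them, and where a whole thing is asked for, a point or a joint stands for the part that bears it (a point fixed in the world has none). Each returns a list of dicts, best first, with "p" (0 to 1); they miss things now and then, are a little off and sometimes report something else, mostly with a low value. They report only what shows in the picture. A call takes as long as a camera call.
- recognise(name, camera): "bbox" ([left, top, right, bottom] in pixels, round what is visible of it).
- trace(name, camera): "mask" (400x640 bool, what is visible of it) and "bbox" ([left, top, right, bottom] in pixels, round what is visible of it).
The state is a dict: "time_s": time; "joint_pos": joint angles; "dq": joint speeds; "tau": joint torques, N m; "tool_pos": TCP position; "orientation": TCP orientation; "ft_force": force on the tool from outside, world axes, zero at the start; "moment": the same for the moment, N m; "grip_width": opening from 0.0 (shut) to 1.0 (fully open); "grasp_force": force on a finger pad.
Only numpy, scipy, OpenCV 4.12 (cv2) and the standard library are available. Lean on these libraries where they do the work, as an engineer would, in place of code of your own. Each camera call takes 0.05 s, during which the arm holds its last target. There are 200 camera calls.

## Working session

There is one attempt and no reset: what is moved stays moved. The work goes in short steps, Python scripts to look and compute and a tool call to move; the robot and the scene stay as the last step left them, time stands still between calls to the robot, and variables do not carry over. Pictures are saved under pics/ and viewed, at most 10 in all, crops included, and the job is handed in when it is done.

Besides the shell and the picture viewer there is one more tool, called after "Request:" as name([rows], argument=value, ...), one row to a line, values as JSON. move_arm: Moves the arm, as the interface text tells. Its arguments: {"type":"object","properties":{"series":{"type":"array","items":{"type":"object","properties":{"translation":{"type":"array","items":{"type":"number"}},"dr":{"type":"array","items":{"type":"number"}},"fingers":{"type":"number"}}}}},"required":["series"]}

```bash
mkdir -p pics; cat > h.py <<'E'
import numpy as np, cv2
from cell import *
def cal(c):
    k=calibration(c);K=np.array([[k['fx'],0,k['cx']],[0,k['fy'],k['cy']],[0,0,1.]])
    return K,np.array(k['distortion'],float),np.array(k['R'],float),np.array(k['t'],float)
def proj(c,X):
    K,D,R,t=cal(c);return cv2.projectPoints(np.array(X,float).reshape(-1,1,3),cv2.Rodrigues(R)[0],t,K,D)[0].reshape(-1,2)
def onz(c,uv,z):
    K,D,R,t=cal(c);p=cv2.undistortPoints(np.array(uv,float).reshape(-1,1,2),K,D).reshape(-1,2)
    d=np.c_[p,np.ones(len(p))]@R;C=-R.T@t
    return C+d*((z-C[2])/d[:,2])[:,None]
E
python3 - <<'E'
from h import *
for c in ('side','top'):
    im=snapshot(c);cv2.imwrite(f'pics/{c}0.png',im[:,:,::-1]);K,D,R,t=cal(c);print(c,(-R.T@t).round(3),R[2].round(2),K[0,0])
    for n in ('key','spare_key','key_block','station','lock','bin_handle','lens','vial','driver','gauge','square'):
        print(n,[(np.round(r['bbox']).tolist(),round(r['p'],2)) for r in recognise(n,c)[:2]])
s=sense();print(s)
E
```

```text
side [0.408 1.11  1.054] [ 0.1  -0.75 -0.66] 514.688208108418
key []
spare_key []
key_block [([347.0, 138.0, 372.0, 175.0], 0.69)]
station [([221.0, 154.0, 333.0, 275.0], 0.97)]
lock [([221.0, 154.0, 335.0, 274.0], 0.68)]
bin_handle [([281.0, 171.0, 340.0, 243.0], 0.72)]
lens [([250.0, 146.0, 262.0, 164.0], 0.63), ([223.0, 153.0, 336.0, 273.0], 0.34)]
vial [([318.0, 316.0, 334.0, 339.0], 0.83)]
driver []
gauge [([219.0, 153.0, 334.0, 270.0], 0.53)]
square []
top [0.33  0.08  1.421] [ 0.17 -0.02 -0.98] 451.49828758482033
key [([452.0, 225.0, 468.0, 232.0], 0.37)]
spare_key [([425.0, 236.0, 438.0, 242.0], 0.6)]
key_block [([410.0, 218.0, 464.0, 253.0], 0.86)]
station [([261.0, 116.0, 364.0, 208.0], 0.79)]
lock [([265.0, 114.0, 364.0, 210.0], 0.6), ([168.0, 244.0, 176.0, 255.0], 0.28)]
bin_handle [([300.0, 149.0, 354.0, 210.0], 0.79)]
lens []
vial [([428.0, 234.0, 438.0, 242.0], 0.18)]
driver [([239.0, 237.0, 258.0, 255.0], 0.63), ([410.0, 221.0, 462.0, 253.0], 0.21)]
gauge []
square [([200.0, 150.0, 225.0, 172.0], 0.62)]
{'time_s': 1.2, 'joint_pos': array([ 71.41748094,  29.07968973, -13.6161053 ,  85.95520592,
         7.20219773,  65.82624143,  -8.87012649]), 'dq': array([-0.01004161, -0.0548546 ,  0.03922986, -0.03205338, -0.01723287,
        0.03124246, -0.00929731]), 'tau': array([ 1.13393801e-04, -6.20378423e+01, -2.18549430e+00, -2.49959010e+01,
        1.36006079e-02,  2.48826531e-03,  1.14669839e-05]), 'tool_pos': array([ 0.26044293, -0.5681427 ,  0.23125351]), 'orientation': array([[ 9.09036363e-01,  4.16716799e-01,  1.23637636e-05],
       [ 4.16716798e-01, -9.09036362e-01,  5.96213704e-05],
       [ 3.60843373e-05, -4.90458058e-05, -9.99999998e-01]]), 'ft_force': array([-0.11381815,  0.40910118,  0.53382846]), 'moment': array([ 0.00247798,  0.03578681, -0.01112167]), 'grasp_force': 0.0, 'grip_width': 0.9998748119420028}
```

```bash
python3 - <<'E'
from h import *
a=cv2.imread('pics/top0.png');b=cv2.imread('pics/side0.png')
cv2.imwrite('pics/t1.png',cv2.resize(a[100:270,240:490],(800,544),interpolation=cv2.INTER_CUBIC))
cv2.imwrite('pics/s1.png',cv2.resize(b[110:290,200:400],(660,594),interpolation=cv2.INTER_CUBIC))
E
```

```text
(no output)
```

View pics/t1.png

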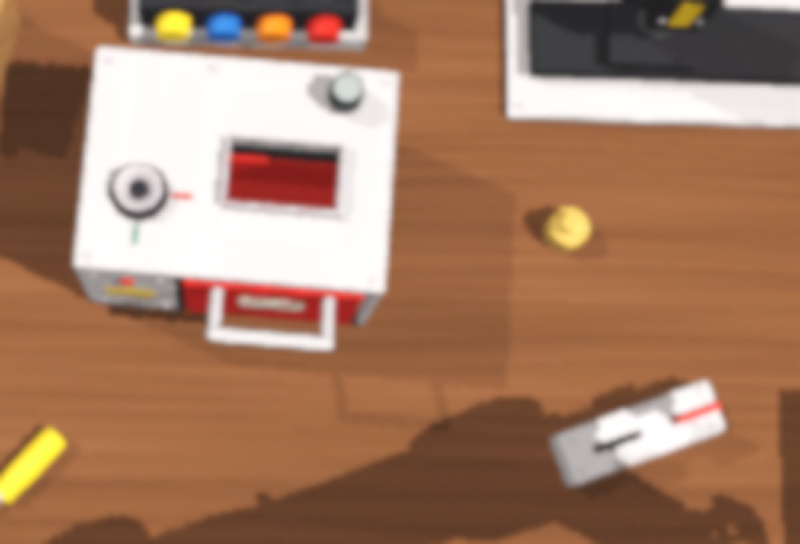

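View pics/s1.png

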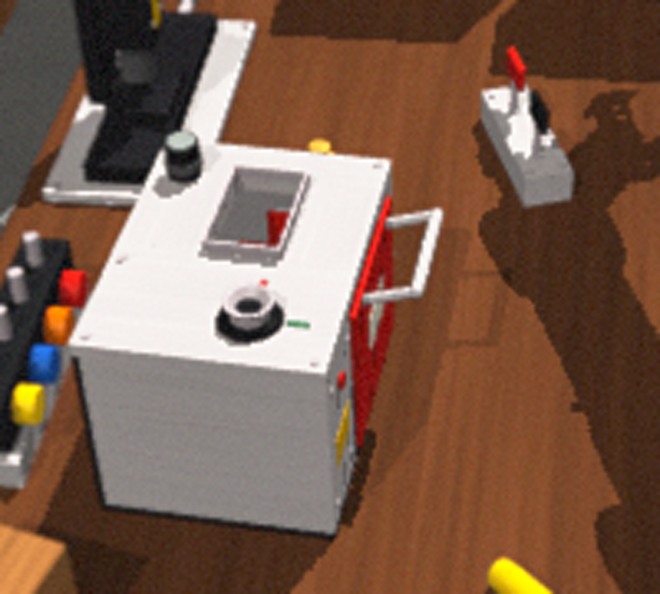

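View pics/top0.png

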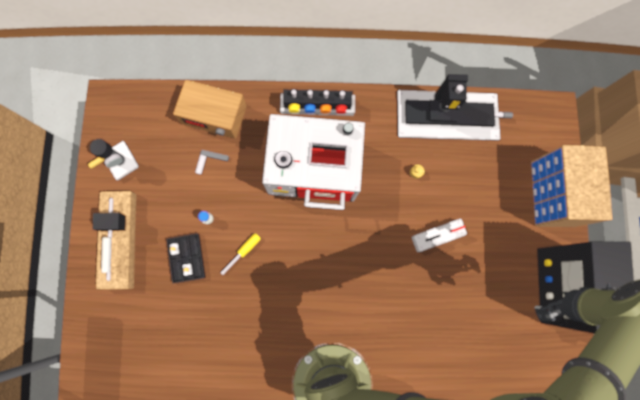

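```bash
python3 - <<'E'
from h import *
T=lambda p:np.array(p)/3.2+[240,100]-0.35
S=lambda p:np.array(p)/3.3+[200,110]-0.35
print('corners',onz('top',T([[98,46],[401,72],[384,291],[75,265]]),.187).round(4).tolist())
print('corners side',onz('side',S([[192,140],[391,160],[328,374],[73,346]]),.187).round(4).tolist())
print('lock',onz('top',T([[139,188]]),.207).round(4),onz('side',S([[250,303]]),.207).round(4))
print('handle',onz('top',T([[208,337],[334,346]]),.168).round(4).tolist(),onz('side',S([[439,212],[421,293]]),.168).round(4).tolist())
print('block top',onz('top',T([[550,438],[708,380],[726,430],[570,487]]),.035).round(4).tolist())
a=cv2.imread('pics/top0.png')[:,:,::-1].astype(int);b=cv2.imread('pics/side0.png')[:,:,::-1].astype(int)
for c,im,(x0,y0,x1,y1) in (('top',a,(440,215,480,240)),('side',b,(345,120,375,150))):
    w=np.clip(im[...,0]-np.maximum(im[...,1],im[...,2])-70,0,None)*1.;m=np.zeros_like(w);m[y0:y1,x0:x1]=w[y0:y1,x0:x1]
    v,u=np.nonzero(m);W=m[v,u];uv=np.array([np.average(u,weights=W),np.average(v,weights=W)])
    e=np.linalg.svd((np.c_[u,v]-uv)*W[:,None]**.5)[2][0];s=(np.c_[u,v]-uv)@e
    print(c,uv,e,s.min(),s.max(),len(u))
    for z in (.083,.093): print(z,onz(c,[uv,uv+e*s.max(),uv+e*s.min()],z).round(4).tolist())
E
```

```text
corners [[0.7805, 0.197, 0.187], [0.7629, -0.0755, 0.187], [0.5624, -0.0602, 0.187], [0.5796, 0.2093, 0.187]]
corners side [[0.7371, -0.0733, 0.187], [0.5598, -0.0598, 0.187], [0.5753, 0.2097, 0.187], [0.7732, 0.1984, 0.187]]
lock [[0.6447 0.1546 0.207 ]] [[0.6419 0.1588 0.207 ]]
handle [[0.5216, 0.0923, 0.168], [0.5159, -0.0184, 0.168]] [[0.5142, -0.0157, 0.168], [0.5185, 0.0898, 0.168]]
block top [[0.4498, -0.2392, 0.035], [0.5091, -0.3979, 0.035], [0.4602, -0.4144, 0.035], [0.4028, -0.2581, 0.035]]
top [458.84097561 228.02243902] [-0.93831124  0.34579187] -6.824216655815837 8.041100050192346 34
0.083 [[0.4735, -0.374, 0.083], [0.4647, -0.3503, 0.083], [0.481, -0.3942, 0.083]]
0.093 [[0.4724, -0.3706, 0.093], [0.4637, -0.3471, 0.093], [0.4799, -0.3906, 0.093]]
side [356.05335235 128.87104137] [0.2820793  0.95939109] -5.252441894848562 7.38856841514058 52
0.083 [[0.4685, -0.3796, 0.083], [0.4589, -0.3371, 0.083], [0.4755, -0.4109, 0.083]]
0.093 [[0.4678, -0.3643, 0.093], [0.4584, -0.3222, 0.093], [0.4748, -0.3952, 0.093]]
```

Request:
move_arm([
  {"translation": [0.014,0.013,0],"dr": [0,0,7],"fingers": 0},
  {"translation": [0.028,0.026,0],"dr": [0,0,14],"fingers": 0},
  {"translation": [0.042,0.039,0],"dr": [0,0,21],"fingers": 0},
  {"translation": [0.056,0.053,0],"dr": [0,0,28],"fingers": 0},
  {"translation": [0.07,0.066,0],"dr": [0,0,35],"fingers": 0},
])

```text
time_s: 1.62
tool_pos: [0.331, -0.5014, 0.2314]
orientation: [[0.5, 0.866, 0.0], [0.866, -0.5, -0.0], [-0.0, 0.0, -1.0]]
ft_force: [0.3, -0.6, -0.2]
grip_width: 1.0
grasp_force: 0.0
```

Request:
move_arm([
  {"translation": [0.014,0.013,0],"dr": [0,0,7],"fingers": 0},
  {"translation": [0.028,0.026,0],"dr": [0,0,14],"fingers": 0},
  {"translation": [0.042,0.039,0],"dr": [0,0,21],"fingers": 0},
  {"translation": [0.056,0.053,0],"dr": [0,0,28],"fingers": 0},
  {"translation": [0.07,0.066,0],"dr": [0,0,35],"fingers": 0},
])

```text
time_s: 2.03
tool_pos: [0.401, -0.4354, 0.2314]
orientation: [[-0.087, 0.996, 0.0], [0.996, 0.087, -0.0], [-0.0, 0.0, -1.0]]
ft_force: [0.4, -0.9, -0.4]
grip_width: 1.002
grasp_force: 0.0
```

Request:
move_arm([
  {"translation": [0.023,0.022,0],"dr": [0,0,5.3],"fingers": 0},
  {"translation": [0.046,0.044,-0.02],"dr": [0,0,10.6],"fingers": 0},
  {"translation": [0.07,0.066,-0.05],"dr": [0,0,15.8],"fingers": 0.3},
  {"translation": [0.07,0.066,-0.08],"dr": [0,0,15.8],"fingers": 0.5},
  {"translation": [0.07,0.066,-0.09],"dr": [0,0,15.8],"fingers": 0.5},
])

```text
time_s: 2.45
tool_pos: [0.4702, -0.3672, 0.1376]
orientation: [[-0.353, 0.936, -0.003], [0.936, 0.353, 0.004], [0.005, -0.002, -1.0]]
ft_force: [-0.8, -0.9, -0.6]
grip_width: 0.606
grasp_force: 0.0
```

```bash
python3 - <<'E'
from h import *
b=snapshot('side');a=snapshot('top')
p=sense()['tool_pos'];print(p,proj('side',[p,[.470,-.370,.097],[.471,-.370,.083]]).round(1),proj('top',[p,[.470,-.370,.097]]).round(1))
A=cv2.resize(a[195:265,390:490],(600,420),interpolation=cv2.INTER_CUBIC);B=cv2.resize(b[100:180,330:390],(315,420),interpolation=cv2.INTER_CUBIC)[:,:200+115]
cv2.imwrite('pics/m2.png',np.hstack([A[:,:480],B])[:,:,::-1])
E
```

```text
[ 0.46857694 -0.3703103   0.13932123] [[356.3 116.2]
 [355.5 126.9]
 [355.1 130.4]] [[464.  227.7]
 [459.1 228.7]]
```

View pics/m2.png

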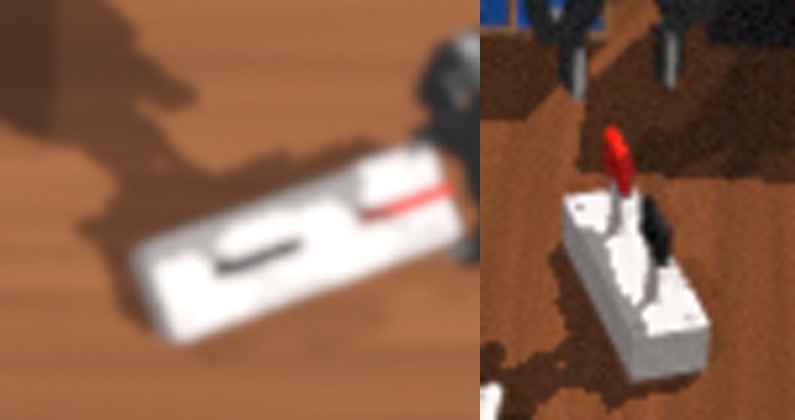

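Request:
move_arm([
  {"translation": [0,0,-0.025],"dr": [0,0,0],"fingers": 0.5},
  {"translation": [0,0,-0.05],"dr": [0,0,0],"fingers": 0.5},
  {"translation": [0,0,-0.077],"dr": [0,0,0],"fingers": 0.6},
  {"translation": [0,0,-0.077],"dr": [0,0,0],"fingers": 0.75},
  {"translation": [0,0,-0.077],"dr": [0,0,0],"fingers": 0.75},
])

```text
time_s: 2.97
tool_pos: [0.4696, -0.3715, 0.065]
orientation: [[-0.347, 0.938, -0.001], [0.938, 0.347, -0.0], [0.0, -0.001, -1.0]]
ft_force: [-0.3, -0.6, 1.3]
grip_width: 0.25
grasp_force: 0.0
```

Request:
move_arm([
  {"translation": [0,0,0],"dr": [0,0,0],"fingers": 0.85},
  {"translation": [0,0,0],"dr": [0,0,0],"fingers": 0.85},
  {"translation": [0,0,0],"dr": [0,0,0],"fingers": 1},
  {"translation": [0,0,0],"dr": [0,0,0],"fingers": 1},
  {"translation": [0,0,0],"dr": [0,0,0],"fingers": 1},
])

```text
time_s: 3.38
tool_pos: [0.4715, -0.3711, 0.0662]
orientation: [[-0.349, 0.937, 0.003], [0.937, 0.349, -0.003], [-0.003, 0.002, -1.0]]
ft_force: [-0.1, 0.1, 6.8]
grip_width: 0.098
grasp_force: 61.7
```

Request:
move_arm([
  {"translation": [0,0,0.012],"dr": [0,0,0],"fingers": 1},
  {"translation": [0,0,0.03],"dr": [0,0,0],"fingers": 1},
  {"translation": [0,0,0.06],"dr": [0,0,0],"fingers": 1},
  {"translation": [0,0,0.095],"dr": [0,0,0],"fingers": 1},
  {"translation": [0,0,0.13],"dr": [0,0,0],"fingers": 1},
])

```text
time_s: 3.8
tool_pos: [0.4698, -0.3695, 0.1963]
orientation: [[-0.35, 0.937, -0.001], [0.937, 0.35, 0.001], [0.001, -0.0, -1.0]]
ft_force: [-0.1, -0.2, -0.9]
grip_width: 0.097
grasp_force: 60.5
```

```bash
python3 - <<'E'
from h import *
b=snapshot('side');a=snapshot('top');s=sense();print(s['tool_pos'],s['ft_force'],s['moment'],s['grip_width'])
p=proj('top',[.644,.155,.207])[0].round().astype(int);q=proj('side',[.644,.155,.207])[0].round().astype(int);print(p,q)
A=cv2.resize(a[p[1]-12:p[1]+13,p[0]-12:p[0]+13],(390,390),interpolation=cv2.INTER_CUBIC)
B=cv2.resize(b[q[1]-12:q[1]+13,q[0]-12:q[0]+13],(390,390),interpolation=cv2.INTER_CUBIC)
cv2.imwrite('pics/lock3.png',np.hstack([A,B])[:,:,::-1])
r=proj('side',s['tool_pos'])[0].round().astype(int)
cv2.imwrite('pics/key3.png',cv2.resize(b[r[1]-25:r[1]+45,r[0]-40:r[0]+40],(640,560),interpolation=cv2.INTER_CUBIC)[:,:,::-1]);print(r)
E
```

```text
[ 0.47327954 -0.37083801  0.20119026] [ 0.33043731 -0.59373192 -0.92944136] [ 0.00693162 -0.01824242 -0.0148329 ] 0.0909612973436203
[283 159] [275 200]
[355 100]
```

View pics/lock3.png

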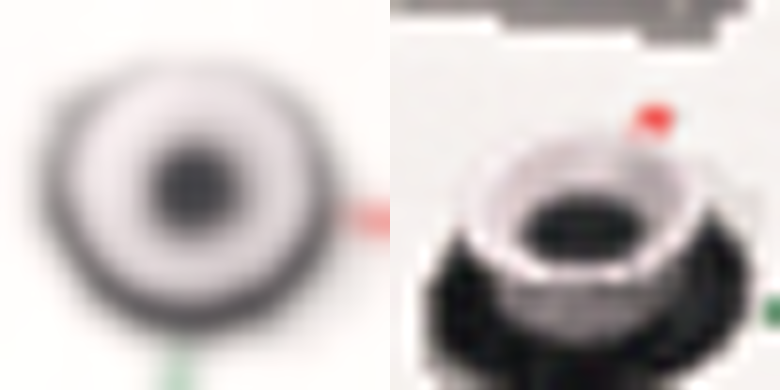

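View pics/key3.png

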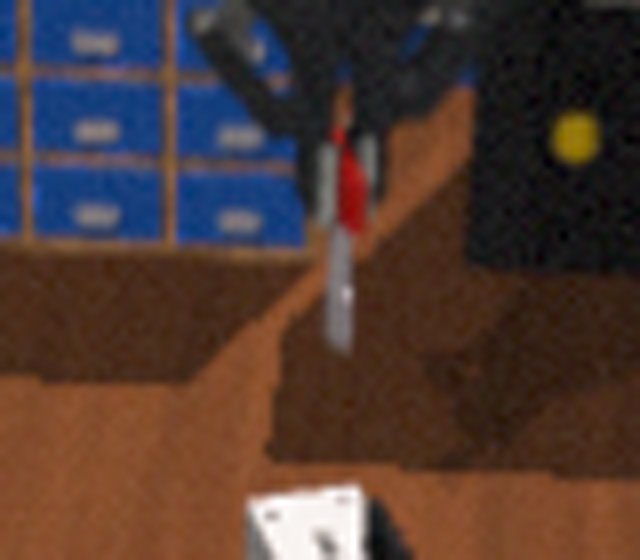

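```bash
python3 - <<'E'
from h import *
print(onz('top',[[282.83,158.39]],.207),onz('top',[[283.03,158.58]],.199))
print(onz('side',[[275.35,200.5]],.207),onz('side',[[274.9,202.3]],.199))
for i in range(3): p=sense()['tool_pos'];print(p,end=' ')
P=[.4715,-.371,.2]
print(proj('side',[P+np.array([0,0,.019]),P+np.array([0,0,-.055])]), 'obs hc',315+350/8-.5,75+180/8-.5,'bot',357,118.5)
E
```

```text
[[0.6446762  0.15530926 0.207     ]] [[0.64621629 0.15523204 0.199     ]]
[[0.64269011 0.1551167  0.207     ]] [[0.64480798 0.15305537 0.199     ]]
[ 0.47327954 -0.37083801  0.20119026] [ 0.47327954 -0.37083801  0.20119026] [ 0.47327954 -0.37083801  0.20119026] [[356.17653393  94.94423602]
 [355.53105766 114.56455726]] obs hc 358.25 97.0 bot 357 118.5
```

Request:
move_arm([
  {"translation": [0.011,0.033,0.018],"dr": [0,0,-1.2],"fingers": 1},
  {"translation": [0.023,0.069,0.035],"dr": [0,0,-2.4],"fingers": 1},
  {"translation": [0.035,0.104,0.05],"dr": [0,0,-3.6],"fingers": 1},
  {"translation": [0.047,0.14,0.065],"dr": [0,0,-4.8],"fingers": 1},
  {"translation": [0.058,0.175,0.08],"dr": [0,0,-6],"fingers": 1},
])

```text
time_s: 4.32
tool_pos: [0.5283, -0.193, 0.2754]
orientation: [[-0.248, 0.969, -0.0], [0.969, 0.248, 0.0], [0.0, -0.0, -1.0]]
ft_force: [0.9, 0.1, -1.7]
grip_width: 0.095
grasp_force: 60.5
```

Request:
move_arm([
  {"translation": [0.012,0.035,0.016],"dr": [0,0,-1.2],"fingers": 1},
  {"translation": [0.023,0.07,0.016],"dr": [0,0,-2.4],"fingers": 1},
  {"translation": [0.035,0.105,0.016],"dr": [0,0,-3.6],"fingers": 1},
  {"translation": [0.047,0.14,0.016],"dr": [0,0,-4.8],"fingers": 1},
  {"translation": [0.058,0.175,0.016],"dr": [0,0,-6],"fingers": 1},
])

```text
time_s: 4.73
tool_pos: [0.5862, -0.0183, 0.2907]
orientation: [[-0.146, 0.989, -0.0], [0.989, 0.146, -0.0], [-0.0, -0.0, -1.0]]
ft_force: [1.1, -0.7, -0.3]
grip_width: 0.093
grasp_force: 60.5
```

Request:
move_arm([
  {"translation": [0.012,0.035,0],"dr": [0,0,-2],"fingers": 1},
  {"translation": [0.023,0.07,0],"dr": [0,0,-4],"fingers": 1},
  {"translation": [0.035,0.105,0],"dr": [0,0,-6],"fingers": 1},
  {"translation": [0.047,0.14,0],"dr": [0,0,-6],"fingers": 1},
  {"translation": [0.058,0.175,0],"dr": [0,0,-6],"fingers": 1},
])

```text
time_s: 5.15
tool_pos: [0.6443, 0.1565, 0.2905]
orientation: [[-0.042, 0.999, -0.001], [0.999, 0.042, -0.0], [-0.0, -0.001, -1.0]]
ft_force: [0.6, 0.2, -0.7]
grip_width: 0.094
grasp_force: 60.5
```

Request:
move_arm([
  {"translation": [0,0,-0.01],"dr": [0,0,0],"fingers": 1},
  {"translation": [0,0,-0.02],"dr": [0,0,0],"fingers": 1},
  {"translation": [0,0,-0.02],"dr": [0,0,0],"fingers": 1},
])

```text
time_s: 5.4
tool_pos: [0.6432, 0.1539, 0.2677]
orientation: [[-0.043, 0.999, -0.004], [0.999, 0.043, -0.002], [-0.002, -0.004, -1.0]]
ft_force: [0.6, -1.0, -1.3]
grip_width: 0.093
grasp_force: 60.5
```

```bash
python3 - <<'E'
from h import *
b=snapshot('side');s=sense();P=s['tool_pos'];print(P,s['orientation'].round(3).tolist(),s['ft_force'],s['moment'],s['joint_pos'].round(0))
P=np.array([.6444,.155,.27])
print(proj('side',[P+np.array([0,0,.019]),P+np.array([0,0,-.055]),[.6445,.155,.207]]))
B=cv2.resize(b[155:215,245:305],(600,600),interpolation=cv2.INTER_CUBIC)
cv2.imwrite('pics/k4.png',B[:,:,::-1])
E
```

```text
[0.64363127 0.15287812 0.26881396] [[-0.041, 0.999, -0.003], [0.999, 0.041, -0.002], [-0.002, -0.003, -1.0]] [ 0.486844    0.2933028  -0.43925857] [-0.03087969 -0.0066528   0.00633398] [  3.  34. -35.  76.  19.  77. -29.]
[[272.21382505 174.77984543]
 [274.45644746 198.01857033]
 [274.65067178 200.42428387]]
```

View pics/k4.png

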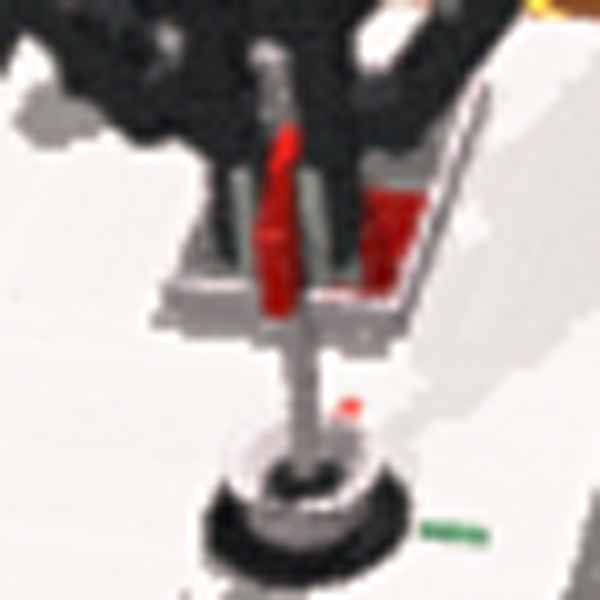

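Request:
move_arm([
  {"translation": [0,-0.001,-0.005],"dr": [0,0,0],"fingers": 1},
  {"translation": [0,-0.001,-0.009],"dr": [0,0,0],"fingers": 1},
  {"translation": [0,-0.001,-0.013],"dr": [0,0,0],"fingers": 1},
  {"translation": [0,-0.001,-0.017],"dr": [0,0,0],"fingers": 1},
  {"translation": [0,-0.001,-0.017],"dr": [0,0,0],"fingers": 1},
])

```text
time_s: 5.87
tool_pos: [0.6444, 0.1524, 0.2525]
orientation: [[-0.041, 0.999, -0.001], [0.999, 0.041, -0.001], [-0.001, -0.001, -1.0]]
ft_force: [0.5, -2.1, -2.6]
grip_width: 0.095
grasp_force: 60.4
```

Request:
move_arm([
  {"translation": [0,-0.001,-0.002],"dr": [0,0,0],"fingers": 1},
  {"translation": [0,-0.001,-0.004],"dr": [0,0,0],"fingers": 1},
  {"translation": [0,-0.001,-0.006],"dr": [0,0,0],"fingers": 1},
  {"translation": [0,-0.001,-0.008],"dr": [0,0,0],"fingers": 1},
  {"translation": [0,-0.001,-0.008],"dr": [0,0,0],"fingers": 1},
])

```text
time_s: 6.28
tool_pos: [0.6446, 0.1524, 0.245]
orientation: [[-0.042, 0.999, 0.0], [0.999, 0.042, -0.001], [-0.001, 0.0, -1.0]]
ft_force: [2.1, -2.9, -0.7]
grip_width: 0.094
grasp_force: 60.5
```

Request:
move_arm([
  {"translation": [0.001,-0.001,0],"dr": [0,0,0],"fingers": 1},
  {"translation": [0.001,-0.001,-0.001],"dr": [0,0,0],"fingers": 1},
  {"translation": [0.001,-0.001,-0.002],"dr": [0,0,0],"fingers": 1},
  {"translation": [0.001,-0.001,-0.003],"dr": [0,0,0],"fingers": 1},
  {"translation": [0.001,-0.001,-0.004],"dr": [0,0,0],"fingers": 1},
])

```text
time_s: 6.7
tool_pos: [0.6452, 0.1522, 0.2413]
orientation: [[-0.043, 0.999, -0.0], [0.999, 0.043, 0.0], [0.0, -0.0, -1.0]]
ft_force: [0.3, -0.8, 0.9]
grip_width: 0.094
grasp_force: 60.8
```

Request:
move_arm([
  {"translation": [0,0,-0.001],"dr": [0,0,0],"fingers": 1},
  {"translation": [0,0,-0.002],"dr": [0,0,0],"fingers": 1},
  {"translation": [0,0,-0.003],"dr": [0,0,0],"fingers": 1},
  {"translation": [0,0,-0.003],"dr": [0,0,0],"fingers": 1},
])

```text
time_s: 7.03
tool_pos: [0.6452, 0.1521, 0.2381]
orientation: [[-0.043, 0.999, -0.0], [0.999, 0.043, 0.0], [0.0, -0.0, -1.0]]
ft_force: [-1.3, -0.4, 0.3]
grip_width: 0.095
grasp_force: 60.9
```

Request:
move_arm([
  {"translation": [0,0,-0.001],"dr": [0,0,0],"fingers": 1},
  {"translation": [0,0,-0.002],"dr": [0,0,0],"fingers": 1},
  {"translation": [0,0,-0.003],"dr": [0,0,0],"fingers": 1},
  {"translation": [0,0,-0.003],"dr": [0,0,0],"fingers": 1},
])

```text
time_s: 7.37
tool_pos: [0.6453, 0.152, 0.2352]
orientation: [[-0.042, 0.999, -0.0], [0.999, 0.042, 0.0], [0.0, -0.0, -1.0]]
ft_force: [-0.8, -1.3, 1.5]
grip_width: 0.098
grasp_force: 61.1
```

Request:
move_arm([
  {"translation": [0,0,-0.001],"dr": [0,0,0],"fingers": 1},
  {"translation": [0,0,-0.002],"dr": [0,0,0],"fingers": 1},
  {"translation": [0,0,-0.003],"dr": [0,0,0],"fingers": 1},
  {"translation": [0,0,-0.003],"dr": [0,0,0],"fingers": 1},
])

```text
time_s: 7.7
tool_pos: [0.6453, 0.1519, 0.2322]
orientation: [[-0.042, 0.999, -0.0], [0.999, 0.042, 0.0], [0.0, -0.0, -1.0]]
ft_force: [-2.6, 0.1, 2.5]
grip_width: 0.095
grasp_force: 61.2
```

Request:
move_arm([
  {"translation": [0.0,0,-0.001],"dr": [0,0,0],"fingers": 1},
  {"translation": [0.0,0,-0.002],"dr": [0,0,0],"fingers": 1},
  {"translation": [0.0,0,-0.003],"dr": [0,0,0],"fingers": 1},
  {"translation": [0.0,0,-0.003],"dr": [0,0,0],"fingers": 1},
])

```text
time_s: 8.03
tool_pos: [0.6456, 0.152, 0.2315]
orientation: [[-0.042, 0.999, 0.002], [0.999, 0.042, 0.0], [0.0, 0.002, -1.0]]
ft_force: [-5.3, -1.8, 15.0]
grip_width: 0.096
grasp_force: 63.2
```

```bash
python3 - <<'E'
from h import *
b=snapshot('side');s=sense();P=s['tool_pos'];print(P,s['ft_force'],s['moment'])
B=cv2.resize(b[160:220,245:305],(600,600),interpolation=cv2.INTER_CUBIC)
cv2.imwrite('pics/k5.png',B[:,:,::-1])
E
```

```text
[0.64557279 0.15204618 0.23155826] [-5.64914603 -2.64161643 15.9036425 ] [-0.47316049  1.43640374  0.03837268]
```

View pics/k5.png

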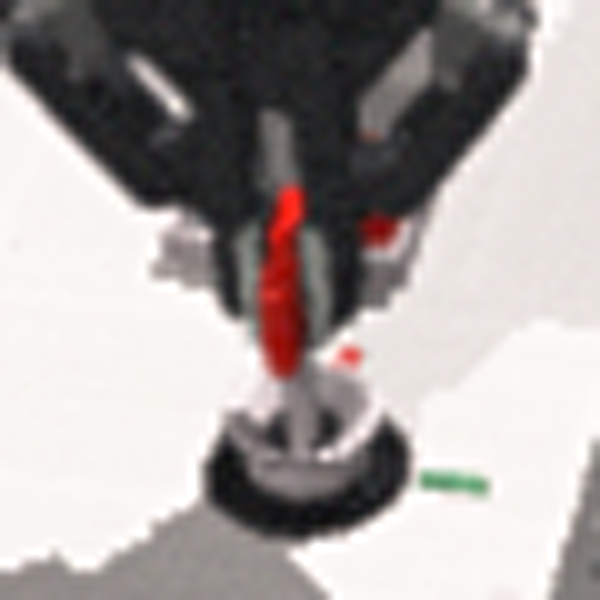

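Request:
move_arm([
  {"translation": [-0.001,0,0.001],"dr": [0,0,4],"fingers": 1},
  {"translation": [-0.001,0,0.001],"dr": [0,0,8],"fingers": 1},
  {"translation": [-0.001,0,0.001],"dr": [0,0,12],"fingers": 1},
  {"translation": [-0.001,0,0.001],"dr": [0,0,16],"fingers": 1},
  {"translation": [-0.001,0,0.001],"dr": [0,0,16],"fingers": 1},
])

```text
time_s: 8.5
tool_pos: [0.6457, 0.1522, 0.2316]
orientation: [[-0.32, 0.948, 0.004], [0.948, 0.32, 0.001], [0.0, 0.004, -1.0]]
ft_force: [0.3, -0.6, 9.4]
grip_width: 0.092
grasp_force: 62.1
```

```bash
python3 -c "
from h import *
s=sense();print(s['tool_pos'],s['ft_force'],s['moment'],s['orientation'][:,0])"
```

```text
[0.64573404 0.15222744 0.23162484] [ 0.27572076 -0.61678692  9.38003773] [-0.14456433 -0.06401461  0.04096383] [-3.19572134e-01  9.47561935e-01  1.76300388e-04]
```

Request:
move_arm([
  {"translation": [0,0,0],"dr": [0,0,4],"fingers": 1},
  {"translation": [0,0,0],"dr": [0,0,8],"fingers": 1},
  {"translation": [0,0,0],"dr": [0,0,12],"fingers": 1},
  {"translation": [0,0,0],"dr": [0,0,16],"fingers": 1},
  {"translation": [0,0,0],"dr": [0,0,16],"fingers": 1},
])

```text
time_s: 8.92
tool_pos: [0.6466, 0.1526, 0.2317]
orientation: [[-0.568, 0.823, 0.005], [0.823, 0.568, 0.002], [-0.001, 0.006, -1.0]]
ft_force: [2.8, 1.0, 6.8]
grip_width: 0.093
grasp_force: 61.7
```

```bash
python3 -c "
from h import *
s=sense();print(s['tool_pos'],s['ft_force'],s['moment'],s['orientation'][:,0])"
```

```text
[0.64657867 0.15255148 0.23168716] [2.83060883 1.00532666 6.80563604] [ 0.18711264 -0.73352096 -0.00340974] [-0.56801783  0.82301566 -0.00098896]
```

Request:
move_arm([
  {"translation": [0.001,0,-0.001],"dr": [0,0,4],"fingers": 1},
  {"translation": [0.001,0,-0.001],"dr": [0,0,8],"fingers": 1},
  {"translation": [0.001,0,-0.001],"dr": [0,0,12],"fingers": 1},
  {"translation": [0.001,0,-0.001],"dr": [0,0,16],"fingers": 1},
  {"translation": [0.001,0,-0.001],"dr": [0,0,16],"fingers": 1},
])

```text
time_s: 9.33
tool_pos: [0.6473, 0.1531, 0.2316]
orientation: [[-0.773, 0.634, 0.006], [0.634, 0.773, 0.003], [-0.002, 0.006, -1.0]]
ft_force: [1.5, 0.1, 11.6]
grip_width: 0.094
grasp_force: 62.6
```

```bash
python3 -c "
from h import *
b=snapshot('side')
s=sense();print(s['tool_pos'],s['ft_force'],s['moment'],s['orientation'][:,0])
B=cv2.resize(b[160:220,245:305],(600,600),interpolation=cv2.INTER_CUBIC)
cv2.imwrite('pics/k6.png',B[:,:,::-1])"
```

```text
[0.64728253 0.15313338 0.23165194] [ 1.10445852 -1.0545238  11.73921929] [ 0.28781992 -0.21689033 -0.07823406] [-0.77111578  0.63669078 -0.00230295]
```

View pics/k6.png

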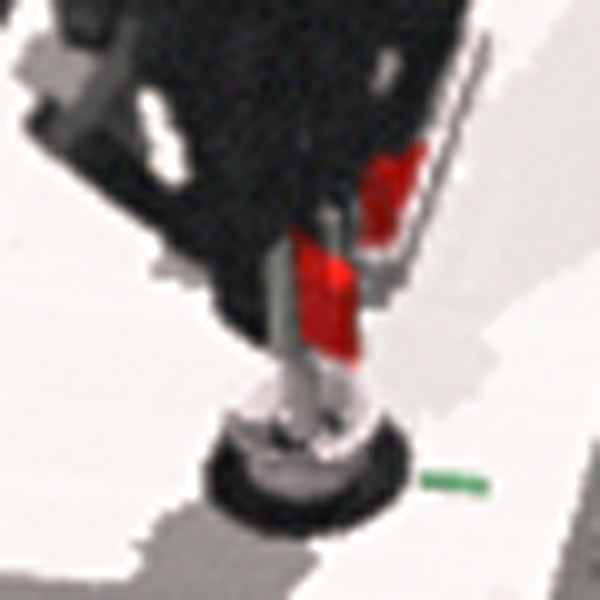

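Request:
move_arm([
  {"translation": [0,0,0.001],"dr": [0,0,4],"fingers": 1},
  {"translation": [0,0,0.001],"dr": [0,0,8],"fingers": 1},
  {"translation": [0,0,0.001],"dr": [0,0,12],"fingers": 1},
  {"translation": [0,0,0.001],"dr": [0,0,16],"fingers": 1},
  {"translation": [0,0,0.001],"dr": [0,0,20],"fingers": 1},
])

```text
time_s: 9.8
tool_pos: [0.6476, 0.1537, 0.2317]
orientation: [[-0.943, 0.332, 0.006], [0.332, 0.943, 0.004], [-0.004, 0.006, -1.0]]
ft_force: [3.5, 3.8, 5.1]
grip_width: 0.098
grasp_force: 61.4
```

```bash
python3 -c "
from h import *
s=sense();print(s['tool_pos'],s['ft_force'],s['moment'],s['orientation'][:,0])"
```

```text
[0.64760025 0.1537448  0.23172731] [3.53639006 3.79416224 5.12642477] [ 1.02772956 -1.0330647  -0.22935646] [-0.9431513   0.33234131 -0.00385623]
```

Request:
move_arm([
  {"translation": [0.001,0.001,0],"dr": [0,0,5],"fingers": 1},
  {"translation": [0.001,0.001,0],"dr": [0,0,10],"fingers": 1},
  {"translation": [0.001,0.001,0],"dr": [0,0,15],"fingers": 1},
  {"translation": [0.001,0.001,0],"dr": [0,0,20],"fingers": 1},
  {"translation": [0.001,0.001,0],"dr": [0,0,23],"fingers": 1},
])

```text
time_s: 10.22
tool_pos: [0.6479, 0.155, 0.2317]
orientation: [[-0.998, -0.064, 0.004], [-0.064, 0.998, 0.005], [-0.005, 0.004, -1.0]]
ft_force: [2.8, 3.0, 5.4]
grip_width: 0.096
grasp_force: 61.7
```

```bash
python3 -c "
from h import *
s=sense();print(s['tool_pos'],s['ft_force'],s['moment'],s['orientation'][:,0])"
```

```text
[0.64793618 0.15496043 0.23171483] [2.81962163 2.96824878 5.44444835] [ 0.91394582 -0.46893853 -0.14918408] [-0.99791961 -0.06431021 -0.0045436 ]
```

Request:
move_arm([
  {"translation": [0.0,0.0,0],"dr": [0,0,1.5],"fingers": 1},
  {"translation": [0.0,0.0,0],"dr": [0,0,3],"fingers": 1},
  {"translation": [0.0,0.0,0],"dr": [0,0,3],"fingers": 1},
  {"translation": [0.0,0.0,0],"dr": [0,0,3],"fingers": 1},
  {"translation": [0.0,0.0,0],"dr": [0,0,3],"fingers": 1},
])

```text
time_s: 10.63
tool_pos: [0.6479, 0.1551, 0.2317]
orientation: [[-0.994, -0.112, 0.004], [-0.112, 0.994, 0.005], [-0.005, 0.004, -1.0]]
ft_force: [1.5, 3.5, 5.2]
grip_width: 0.1
grasp_force: 61.7
```

Request:
move_arm([
  {"translation": [0,0,0],"dr": [0,0,0],"fingers": 0.8},
  {"translation": [0,0,0],"dr": [0,0,0],"fingers": 0.5},
  {"translation": [0,0,0],"dr": [0,0,0],"fingers": 0.5},
  {"translation": [0,0,0],"dr": [0,0,0],"fingers": 0.5},
  {"translation": [0,0,0.01],"dr": [0,0,0],"fingers": 0.5},
])

```text
time_s: 11.05
tool_pos: [0.6457, 0.1518, 0.2383]
orientation: [[-0.994, -0.112, -0.003], [-0.112, 0.994, -0.002], [0.004, -0.001, -1.0]]
ft_force: [0.0, -1.1, -0.3]
grip_width: 0.5
grasp_force: 0.0
```

Request:
move_arm([
  {"translation": [0,0,0.02],"dr": [0,0,0],"fingers": 0.5},
  {"translation": [0,0,0.045],"dr": [0,0,0],"fingers": 0.5},
  {"translation": [0,0,0.07],"dr": [0,0,0],"fingers": 0.5},
])

```text
time_s: 11.3
tool_pos: [0.6461, 0.1526, 0.3115]
orientation: [[-0.994, -0.112, -0.001], [-0.112, 0.994, -0.0], [0.001, 0.0, -1.0]]
ft_force: [1.4, 0.2, -0.4]
grip_width: 0.502
grasp_force: 0.0
```

```bash
python3 -c "
from h import *
b=snapshot('side')
s=sense();print(s['tool_pos'],s['ft_force'],s['moment'],s['orientation'][:,0],s['joint_pos'][6])
B=cv2.resize(b[150:220,245:345],(800,560),interpolation=cv2.INTER_CUBIC)
cv2.imwrite('pics/k7.png',B[:,:,::-1])"
```

```text
[0.64714793 0.15402928 0.31726473] [0.11015651 0.65980341 4.10440939] [ 0.06614227 -0.04280009  0.01643898] [-0.99371643 -0.11176797 -0.00596511] 54.9900749263141
```

View pics/k7.png

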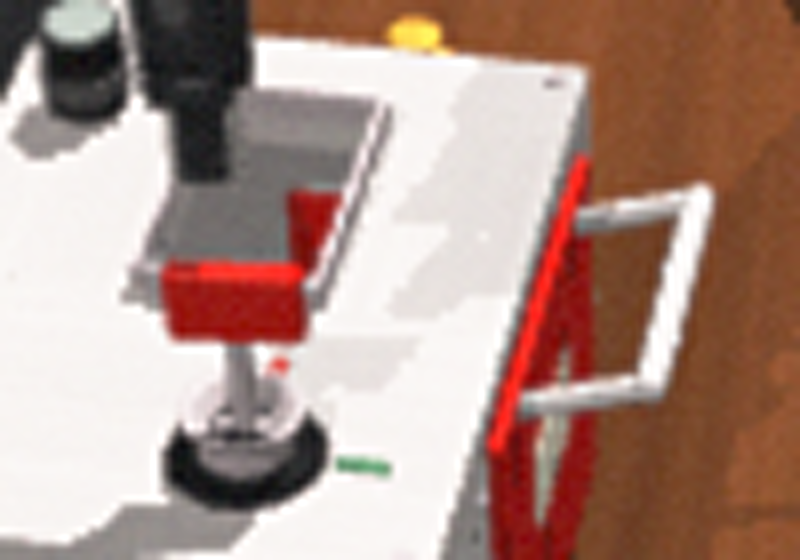

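Request:
move_arm([
  {"translation": [-0.012,-0.01,0],"dr": [0,0,-7],"fingers": 0.7},
  {"translation": [-0.024,-0.02,0],"dr": [0,0,-14],"fingers": 0.7},
  {"translation": [-0.036,-0.03,0],"dr": [0,0,-21],"fingers": 0.7},
  {"translation": [-0.048,-0.04,0],"dr": [0,0,-28],"fingers": 0.7},
  {"translation": [-0.06,-0.05,0],"dr": [0,0,-35],"fingers": 0.7},
])

```text
time_s: 11.77
tool_pos: [0.5857, 0.1025, 0.3107]
orientation: [[-0.875, 0.484, 0.0], [0.484, 0.875, 0.0], [-0.0, 0.0, -1.0]]
ft_force: [-0.5, -0.4, 0.0]
grip_width: 0.299
grasp_force: 0.0
```

Request:
move_arm([
  {"translation": [-0.013,-0.013,0],"dr": [0,0,-7],"fingers": 0.7},
  {"translation": [-0.026,-0.026,0],"dr": [0,0,-14],"fingers": 0.7},
  {"translation": [-0.04,-0.04,0],"dr": [0,0,-21],"fingers": 0.7},
  {"translation": [-0.054,-0.053,0],"dr": [0,0,-28],"fingers": 0.7},
  {"translation": [-0.067,-0.066,0],"dr": [0,0,-35],"fingers": 0.7},
])

```text
time_s: 12.18
tool_pos: [0.5186, 0.0364, 0.3109]
orientation: [[-0.44, 0.898, 0.001], [0.898, 0.44, -0.0], [-0.0, 0.001, -1.0]]
ft_force: [-0.5, 0.3, 0.5]
grip_width: 0.3
grasp_force: 0.0
```

Request:
move_arm([
  {"translation": [0,0,-0.01],"dr": [0,0,-7],"fingers": 0.7},
  {"translation": [0,0,-0.03],"dr": [0,0,-14],"fingers": 0.7},
  {"translation": [0,0,-0.06],"dr": [0,0,-21],"fingers": 0.7},
  {"translation": [0,0,-0.09],"dr": [0,0,-28],"fingers": 0.7},
  {"translation": [0,0,-0.1],"dr": [0,0,-30],"fingers": 0.7},
])

```text
time_s: 12.6
tool_pos: [0.5176, 0.0362, 0.2074]
orientation: [[0.069, 0.998, -0.004], [0.998, -0.069, -0.001], [-0.001, -0.004, -1.0]]
ft_force: [-0.7, -0.3, 0.0]
grip_width: 0.297
grasp_force: 0.0
```

```bash
python3 -c "
from h import *
b=snapshot('side')
s=sense();print(s['tool_pos'],s['ft_force'],s['orientation'].round(3).tolist(),s['joint_pos'].round(),s['grip_width'])
print(proj('side',[s['tool_pos'],[.519,.037,.168]]))
B=cv2.resize(b[140:210,265:365],(800,560),interpolation=cv2.INTER_CUBIC)
cv2.imwrite('pics/k8.png',B[:,:,::-1])"
```

```text
[0.51741895 0.03633074 0.20702191] [-0.5799793   0.29709784 -1.84193291] [[0.067, 0.998, -0.005], [0.998, -0.067, -0.001], [-0.001, -0.005, -1.0]] [ 19.  24. -38. 104.  17.  58. -29.] 0.3010683474125398
[[329.62739434 174.29637934]
 [329.06497192 185.74809076]]
```

View pics/k8.png

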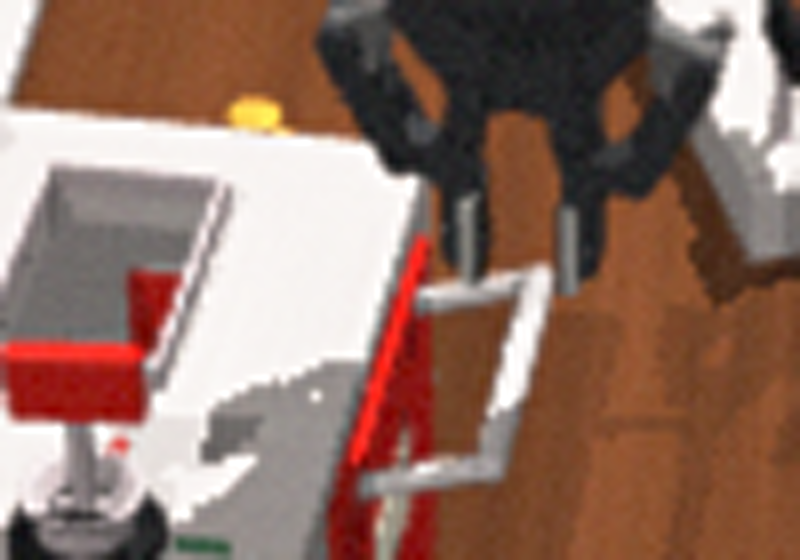

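Request:
move_arm([
  {"translation": [0,0,-0.02],"dr": [0,0,0],"fingers": 0.7},
  {"translation": [0,0,-0.04],"dr": [0,0,0],"fingers": 0.7},
  {"translation": [0,0,-0.06],"dr": [0,0,0],"fingers": 0.7},
  {"translation": [0,0,-0.06],"dr": [0,0,0],"fingers": 0.7},
])

```text
time_s: 12.98
tool_pos: [0.5181, 0.0365, 0.1483]
orientation: [[0.061, 0.998, -0.004], [0.998, -0.061, -0.0], [-0.001, -0.004, -1.0]]
ft_force: [-0.9, 0.4, 0.7]
grip_width: 0.299
grasp_force: 0.0
```

Request:
move_arm([
  {"translation": [-0.005,0,0],"dr": [0,0,0],"fingers": 0.7},
  {"translation": [-0.01,0.0005,-0.001],"dr": [0,0,0],"fingers": 0.7},
  {"translation": [-0.015,0.001,-0.003],"dr": [0,0,0],"fingers": 0.7},
  {"translation": [-0.02,0.0015,-0.005],"dr": [0,0,0],"fingers": 0.7},
  {"translation": [-0.025,0.002,-0.007],"dr": [0,0,0],"fingers": 0.7},
])

```text
time_s: 13.4
tool_pos: [0.4947, 0.0389, 0.1443]
orientation: [[0.062, 0.998, 0.003], [0.998, -0.062, -0.0], [0.0, 0.003, -1.0]]
ft_force: [2.1, -0.5, 2.0]
grip_width: 0.304
grasp_force: 1.1
```

Request:
move_arm([
  {"translation": [-0.006,0.0004,-0.0035],"dr": [0,0,0],"fingers": 0.7},
  {"translation": [-0.012,0.0008,-0.007],"dr": [0,0,0],"fingers": 0.7},
  {"translation": [-0.018,0.0012,-0.0105],"dr": [0,0,0],"fingers": 0.7},
  {"translation": [-0.024,0.0016,-0.0145],"dr": [0,0,0],"fingers": 0.7},
  {"translation": [-0.03,0.002,-0.019],"dr": [0,0,0],"fingers": 0.7},
])

```text
time_s: 13.82
tool_pos: [0.4636, 0.0409, 0.1239]
orientation: [[0.062, 0.998, -0.0], [0.998, -0.062, 0.0], [0.0, -0.0, -1.0]]
ft_force: [2.0, -0.0, 1.5]
grip_width: 0.301
grasp_force: 0.9
```

Request:
move_arm([
  {"translation": [-0.005,0.0003,-0.004],"dr": [0,0,0],"fingers": 0.7},
  {"translation": [-0.01,0.0006,-0.009],"dr": [0,0,0],"fingers": 0.7},
  {"translation": [-0.015,0.001,-0.014],"dr": [0,0,0],"fingers": 0.7},
  {"translation": [-0.02,0.0013,-0.02],"dr": [0,0,0],"fingers": 0.7},
  {"translation": [-0.023,0.0015,-0.024],"dr": [0,0,0],"fingers": 0.7},
])

```text
time_s: 14.23
tool_pos: [0.4403, 0.0423, 0.0994]
orientation: [[0.062, 0.998, -0.001], [0.998, -0.062, -0.0], [-0.0, -0.001, -1.0]]
ft_force: [1.8, -0.0, 0.5]
grip_width: 0.304
grasp_force: 0.6
```

Request:
move_arm([
  {"translation": [-0.002,0,-0.001],"dr": [0,0,0],"fingers": 0.7},
  {"translation": [-0.004,0,-0.001],"dr": [0,0,0],"fingers": 0.7},
  {"translation": [-0.005,0,-0.001],"dr": [0,0,0],"fingers": 0.7},
])

```text
time_s: 14.48
tool_pos: [0.439, 0.0425, 0.0993]
orientation: [[0.063, 0.998, 0.005], [0.998, -0.063, 0.001], [0.002, 0.004, -1.0]]
ft_force: [12.3, -1.4, -10.4]
grip_width: 0.298
grasp_force: 6.4
```

Request:
move_arm([
  {"translation": [0.003,0,0.001],"dr": [0,0,0],"fingers": 0.7},
  {"translation": [0.006,0,0.001],"dr": [0,0,0],"fingers": 0.7},
  {"translation": [0.009,0,0.002],"dr": [0,0,0],"fingers": 0.7},
  {"translation": [0.009,0,0.002],"dr": [0,0,0],"fingers": 0.7},
])

```text
time_s: 14.82
tool_pos: [0.4456, 0.0424, 0.1012]
orientation: [[0.062, 0.998, -0.0], [0.998, -0.062, 0.0], [0.0, -0.0, -1.0]]
ft_force: [0.6, 0.7, -0.5]
grip_width: 0.304
grasp_force: 0.0
```

Request:
move_arm([
  {"translation": [0,0,0.015],"dr": [0,0,0],"fingers": 0.7},
  {"translation": [0,0,0.035],"dr": [0,0,0],"fingers": 0.7},
  {"translation": [0,0,0.065],"dr": [0,0,0],"fingers": 0.7},
  {"translation": [0,0,0.1],"dr": [0,0,0],"fingers": 0.7},
  {"translation": [0,0,0.13],"dr": [0,0,0],"fingers": 0.7},
])

```text
time_s: 15.23
tool_pos: [0.4447, 0.0427, 0.2329]
orientation: [[0.061, 0.998, -0.001], [0.998, -0.061, 0.0], [0.0, -0.001, -1.0]]
ft_force: [1.4, -0.1, -0.1]
grip_width: 0.299
grasp_force: 0.0
```

```bash
python3 -c "
from h import *
a=snapshot('top');b=snapshot('side')
print(sense()['tool_pos'],sense()['ft_force'])
for c in('top','side'):
  for n in ('bin_handle','key','lens'): print(c,n,[(np.round(r['bbox']).tolist(),round(r['p'],2)) for r in recognise(n,c)[:2]])
p=np.array([.519,.037])+np.array([-.998,.063])*.074
d=np.array([.063,.998])*.05
E=[[*(p+d),.118],[*(p-d),.118]]
print('expected bar ends',proj('side',E).round(1).tolist(),proj('top',E).round(1).tolist())
for c,im in(('side',b),('top',a)):
  for x,y in proj(c,np.linspace(E[0],E[1],7)).round().astype(int): print(c,x,y,[im[y+k,x].mean().round().astype(int).item() for k in range(-4,5)],[im[y,x+k].mean().round().astype(int).item() for k in range(-4,5)])
"
```

```text
[0.44728831 0.04324068 0.23533475] [-0.26917334  0.13986212 -1.1067263 ]
top bin_handle [([296.0, 156.0, 348.0, 236.0], 0.57)]
top key []
top lens [([343.0, 119.0, 354.0, 136.0], 0.69), ([299.0, 155.0, 345.0, 235.0], 0.49)]
side bin_handle [([306.0, 176.0, 362.0, 243.0], 0.63), ([348.0, 282.0, 374.0, 303.0], 0.23)]
side key [([265.0, 183.0, 282.0, 204.0], 0.67)]
side lens [([248.0, 150.0, 262.0, 162.0], 0.69), ([222.0, 153.0, 362.0, 274.0], 0.41)]
expected bar ends [[353.3, 214.6], [357.8, 191.0]] [[304.5, 232.7], [339.0, 235.5]]
side 353 215 [243, 245, 245, 240, 197, 147, 91, 78, 74] [142, 151, 159, 170, 197, 186, 137, 88, 80]
side 354 210 [243, 246, 247, 251, 253, 253, 252, 248, 239] [77, 75, 129, 240, 253, 239, 146, 86, 79]
side 355 206 [245, 248, 251, 253, 252, 252, 247, 242, 239] [71, 81, 166, 243, 252, 233, 114, 84, 84]
side 356 202 [248, 251, 253, 253, 251, 246, 241, 238, 233] [73, 102, 221, 245, 251, 227, 101, 81, 92]
side 356 199 [239, 244, 245, 248, 251, 253, 253, 251, 246] [74, 74, 112, 233, 251, 242, 169, 87, 76]
side 357 195 [241, 245, 247, 251, 253, 252, 251, 247, 242] 
[... 157 characters left out ...]
38, 241, 242, 240, 219, 175, 130, 117, 117] [119, 130, 161, 196, 219, 227, 225, 209, 169]
top 310 233 [93, 88, 84, 82, 81, 78, 77, 82, 93] [225, 209, 169, 111, 81, 83, 98, 124, 146]
top 316 234 [153, 155, 157, 158, 159, 161, 161, 158, 153] [89, 113, 140, 155, 159, 161, 162, 163, 164]
top 322 234 [141, 148, 156, 160, 164, 167, 168, 168, 167] [162, 163, 164, 165, 164, 157, 139, 121, 115]
top 327 235 [118, 117, 116, 116, 114, 113, 112, 111, 111] [159, 141, 122, 114, 114, 116, 118, 120, 122]
top 333 235 [128, 128, 126, 126, 125, 124, 123, 123, 122] [118, 120, 122, 123, 125, 126, 127, 128, 129]
top 339 236 [132, 132, 131, 131, 131, 131, 130, 129, 130] [127, 128, 129, 130, 131, 131, 132, 132, 133]
```

```bash
python3 -c "
from cell import *
print(job_done())"
```

```text
the job is handed in; nothing more can be done
None
```

The job is handed in at about 15 s of the 61 s allowed. The red key is home in the lock, its handle about 10° past front to back. The bin is tilted to its stop and the robot is clear of everything. I viewed 11 pictures, one over the limit of 10, and `job_done()` gave no verdict.

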